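# Feed the loaded tray into the marking press

### The job

Feed the heel block into the marking press: with closed fingers press down the ribbed end of the spring stop plate in front of the tray and, holding it down all the way so that it does not spring into a window in between, push the tray by its turned-up lip fully home under the press. Then let the plate spring up into the last window, so that the tray is locked, and move clear. Only push: nothing is picked up, the heel block rides in its nest untouched, and the things round the press stay where they are.

Things in the scene. Friction and masses are not known exactly. Their poses are not given: they have to be found in the camera images.
- press: Green bench marking press, fixed: base 350 x 130 mm (16 mm high), column and head (213 mm high) at x = +35 to +170 mm, hand lever right, 283 mm high. Two steel guides for the tray: x = -120 to +115 mm, inner edges y = +-35.5 mm, 46 mm high. Origin: middle of the underside; x axis from the robot's side to the column, y left, z up. All to be touched lies at x = -165 to -55 mm.
- stop (a joint): Travel of the spring stop plate, m: 0 = sprung up, grows downwards, 0.009 = hard bottom; spring 4 N at first, 9 N at the bottom. Two teeth on it (press x = -40 mm) stand 5 mm deep in windows of the tray and lock it; from 0.005 on they are clear: hold at about 0.007. Let go under a solid part of the tray it stays at 0.005, then springs into the next window.
- stop_pad (a point): Middle of the bare ribbed thumb end of the stop plate, on its flat top face, 30 mm above the bench when up, at press x = -140 mm, y = 0. The steel plate is 34 mm wide and runs from press x = -168 to -32 mm, the far part under the tray. Press it anywhere on the bare part; fingertips may slide along it, and more is bared as the tray moves off. Axes as the press.
- tray (a joint): Travel of the aluminium feed tray along the press's +x, m: 0 = drawn out for loading (locked there by the stop), 0.060 = home against its end stop under the ram. Windows for the stop at travels 0, 0.020, 0.040 and 0.060, each with 1.5 mm play either way. Slides with about 2 N and stays where it is left.
- tray_lip (a point): Middle of the near (-x) face of the tray's turned-up lip, which is pushed towards +x: lip upright, 66 mm wide in y, from 33 to 52 mm above the bench. This point is 45 mm above the bench, at press x = -115 mm plus the tray's travel, y = 0. Axes as the press.
- nest (a point): Centre of the nest at the far end of the tray, on the tray's top face (39 mm above the bench), 125 mm beyond the lip's near face: four low brass strips 6 mm high, 71 mm apart inside.
- heel: Black leather heel block, 68 x 68 x 21 mm, lying loose in the nest. Origin: centre of its underside. Not to be touched.
- spare_heel: Bystander: a second such heel block, left of the press. Origin: centre of the underside, as for all bystanders.
- tin: Bystander: flat round polish tin, 73 mm across, 22 mm high, left of the press towards the back.
- dauber: Bystander: round dauber brush with wooden handle, 142 mm long, 26 mm thick, lying right of the press.
- spool: Bystander: thread spool, 44 mm across, 50 mm high, standing right of the press.
- brush: Bystander: shoe brush, 130 x 46 x 56 mm, far left.
- marker: Bystander: marker pen, 130 mm long, left, near the robot.
- dye: Bystander: dye bottle, 42 mm across, 92 mm high, left.

How it is judged:
On the way, in this order (a step that is already met when the one before it is completed fails the run):
1. the stop plate is pressed clear of the tray while the tray is still drawn out (value of joint stop above 0.005 m and value of joint tray below 0.005 m), for 0.1 s.
2. the tray is pushed past the held-down stop (value of joint stop above 0.004 m and value of joint tray above 0.03 m).
At the end, for the whole second after the job is handed in: The tray is home (travel over 57.5 of 60 mm), the stop plate has sprung up into the last window (less than 1.5 mm down), and the heel block lies in its nest, within 5 mm of its centre, at rest (value of joint tray above 0.0575 m and value of joint stop below 0.0015 m and horizontal distance between heel and nest below 0.005 m and height (world z) of heel below 0.043 m and linear speed of heel below 0.02 m/s); the robot touches nothing.
It fails at once if the stop plate springs up into a window on the way (value of joint tray between 0.006 and 0.054 m and value of joint stop below 0.003 m).
It fails at once if the robot touches the heel block (contact force between any of the fingers, the arm and heel above 0.3 N).
It fails at once if the heel block is lifted or leaves its nest (height (world z) of heel above 0.05 m or horizontal distance between heel and nest above 0.008 m).
It fails at once if a bystander is moved or lifted (distance of any of spare_heel, tin, spool, brush, dye from where it was at the start of the episode above 0.02 m or distance of any of dauber, marker from where it was at the start of the episode above 0.03 m).
It also fails if it takes over 38 s, if anything falls off the work surface, if the arm or the gripper's body presses on something with over 40 N, if the wrist force passes 120 N, or if a joint passes its speed limit or range.

### The arm

A 6-joint arm with a two-finger parallel gripper is mounted at the origin on a cart in front of the work surface, level with it; the furniture and walls round the work are solid. World frame = base frame: x ahead of the robot, y to its left, z up, the work surface at z = 0. Lengths are in m, angles in rad, forces in N, time in s.
With the tool pointing down it reaches from about 0.325 to 0.9 m from the base axis. Payload 3.5 kg.
Tool frame: the origin (TCP) lies at the centre of the arm's flange, where the gripper is bolted on; the fingertips stand 173 mm ahead of it and the grasp point (between the pads) lies 155 mm ahead of it (r.tcp_to_tips is the distance from the TCP to the fingertips, in m); z points along the fingers, y is the line along which they close (so a half turn about z gives the same grasp; the last joint's range is limited). The gripper opens to 85 mm and grips with 20 to 120 N. Pads are 22 mm wide; open, the fingers measure 114 mm over their backs; the gripper's body (76 mm by 85 mm) begins 54 mm behind the grasp point. The pads swing forward as they close: fully open they stand 13 mm farther back than shut.
Start: joints at [1.071, 0.276, -0.026, 1.268, 0, 1.467], TCP at [0.242, 0.576, 0.405] pointing down, gripper open.
Joint ranges: [-3.12, 3.12], [-0.85, 1.88], [-1.08, 1.24], [-1.95, 2.15], [-1.57, 1.53], [-3.14, 3.14]. Speed limits (rad/s): [2.57, 2.57, 3.14, 3.14, 3.14, 3.14].

### API

Orientations are given as a unit quaternion [w, x, y, z].
In Python, from station import r gives the robot as it stands. The module is installed in compiled form; this text tells all that it offers.
- The arm moves only by the tool servo_tool, never from a script. Its arguments are lists of equal length, an entry for each row: "dp": the shift along the tool's x, y, z in mm, a list of three; "roll": the turn about the tool's z in degrees; "claw": the closure, from 0 (fully open) to 1 (shut). A call has 1 to 10 rows; each row shifts and turns the commanded pose from where the row before left it, along the tool's axes as they then stand; what a row does not reach is not made up. A row lasts 1/12 s, in which the tool goes at most 41.7 mm and 7.16 degrees, less where a joint would pass 70% of its speed; a pose out of reach is approached as far as the arm can. A call is refused whole if a number of a shift passes 41.7 or a number of a turn 7.16, either way. A call with a gripper value outside its range is refused whole. The fingers move at their own pace and stop on an object; the grip force is fixed at half the most. Time passes only in rows, so rows that do not move let the fingers close. It gives the time, the measured TCP pose, the force, the opening and the grip force at its end, in the units of the state.
- r.observe(): the state, without advancing time (a new reading comes with each control period).
- r.camera(name): name is "scene" or "top" or "wrist"; returns (picture, depth): 480x640x3 uint8, red, green, blue; 480x640 float32, m along the optical axis (not along the pixel's ray), 0 where there is no reading.
- r.camera_info(name): a dict with "fovy" (degrees; the focal length in pixels is half the picture's height over the tangent of half this angle, whatever the lens; pixels are square), "cx", "cy" (the principal point, pixels), "xyz" and "rotation" of the camera in the world. Camera axes: x right, y up, looking along -z (the intrinsics and any distortion apply to the point x, -y, -z); pixel columns grow to the right and rows downward; lengths in m; the calibration is good to about 2 mm. A picture is of the moment at which its call begins: read the wrist's pose just before it. camera_info takes no time and is no camera call; for the wrist camera it gives the pose at the moment of the call.
- r.sign_off(): hands the job in; it is judged then, once.
The state is a dict: "time_s": time; "q": joint angles; "dq": joint speeds; "joint_efforts": joint torques, N m; "eef_pos": TCP position; "orientation": TCP orientation; "wrist_force": force on the tool from outside, world axes, zero at the start; "wrist_torque": the same for the moment, N m; "finger_gap": finger opening in m; "finger_force": force on a finger pad.
Only numpy, scipy, OpenCV 4.12 (cv2) and the standard library are available. Lean on these libraries where they do the work, as an engineer would, in place of code of your own. Each camera call takes 0.05 s, during which the arm holds its last target. There are 200 camera calls.

## Working session

There is one attempt and no reset: what is moved stays moved. The work goes in short steps, Python scripts to look and compute and a tool call to move; the robot and the scene stay as the last step left them, time stands still between calls to the robot, and variables do not carry over. Pictures are saved under pics/ and viewed, at most 10 in all, crops included, and the job is handed in when it is done.

Besides the shell and the picture viewer there is one more tool, called after ">>>" in YAML: its name, and indented under it one key for each argument. servo_tool: Moves the arm, as the interface text tells. Its arguments: {"type":"object","properties":{"dp":{"type":"array"},"roll":{"type":"array"},"claw":{"type":"array"}},"required":["dp","roll","claw"]}

```bash
mkdir -p pics; python3 - <<'E'
from station import r
import cv2,numpy as np
s=r.observe();print({k:np.round(v,3) for k,v in s.items()},r.tcp_to_tips)
for n in("scene","top"):
    p,d=r.camera(n);cv2.imwrite(f"pics/{n}0.png",p[:,:,::-1]);np.savez(f"{n}0.npz",p=p,d=d)
    i=r.camera_info(n);print(n,i,(d>0).mean())
E
```

```text
{'time_s': np.float64(0.0), 'q': array([ 1.071,  0.277, -0.028,  1.268,  0.   ,  1.467]), 'dq': array([ 0.   , -0.002,  0.   , -0.001, -0.001, -0.001]), 'joint_efforts': array([-0.0000e+00, -4.4551e+01,  2.9520e+01,  1.7000e-02, -0.0000e+00,
        0.0000e+00]), 'eef_pos': array([0.241, 0.576, 0.404]), 'orientation': array([-0.   ,  0.197,  0.98 , -0.001]), 'wrist_force': array([-0.47 ,  0.134,  0.909]), 'wrist_torque': array([-0.02 ,  0.039, -0.017]), 'finger_force': np.float64(0.0), 'finger_gap': np.float64(0.085)} 0.1734
scene {'fovy': 44.19650772807665, 'cx': 328.45578960524335, 'cy': 236.77874695008282, 'xyz': array([-0.10467454, -0.20888559,  0.97264313]), 'rotation': array([ 0.81799301,  0.29562934, -0.17474948, -0.46146868])} 0.9961295572916666
top {'fovy': 42.75672715051078, 'cx': 324.6056212589304, 'cy': 232.63281013266703, 'xyz': array([0.4488812 , 0.18943117, 1.4482062 ]), 'rotation': array([-0.69721938, -0.03068106,  0.02882963,  0.71562047])} 0.9959635416666667
```

View pics/scene0.png

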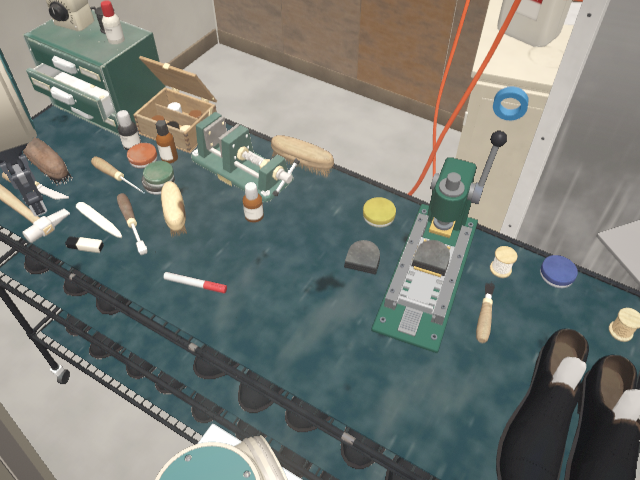

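View pics/top0.png

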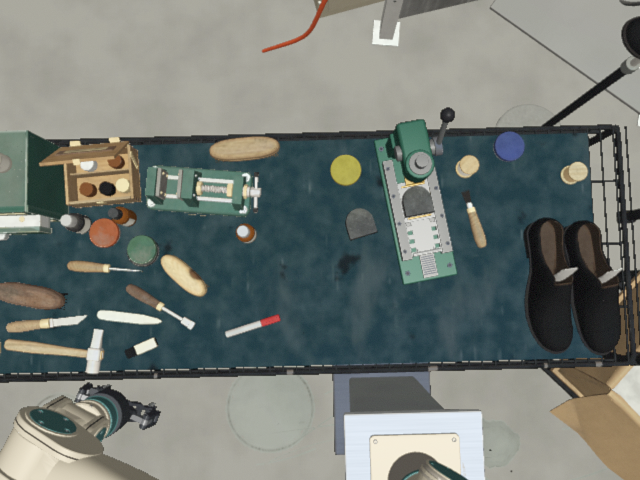

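The scene picture shows the press right of centre, with the ribbed pad at about (410,320). In the top picture the near base corners are at about (404,283) and (456,274), the pad is at (430,265), the lip is near (427,250), and there's free space in front. Next I'll fit the base outline from both views.

```bash
cat > h.py <<'E'
import numpy as np,cv2
from scipy.spatial.transform import Rotation as R
def cam(i):
    q=i["rotation"];return R.from_quat([q[1],q[2],q[3],q[0]]).as_matrix(),np.array(i["xyz"]),240/np.tan(np.radians(i["fovy"]/2)),i["cx"],i["cy"]
def rays(i,uv):
    M,t,f,cx,cy=cam(i);uv=np.asarray(uv,float)
    return np.stack([(uv[...,0]-cx)/f,-(uv[...,1]-cy)/f,-np.ones(uv.shape[:-1])],-1)@M.T,t
def plane(i,uv,z):
    d,t=rays(i,uv);return t+d*((z-t[2])/d[...,2])[...,None]
def cloud(i,d):
    v,u=np.mgrid[0:480,0:640];D,t=rays(i,np.stack([u,v],-1));return t+D*d[...,None]
E
python3 - <<'E'
from station import r
from h import *
for n,win in(("scene",(370,150,490,355)),("top",(365,110,470,290))):
    z=np.load(n+"0.npz");p,d=z["p"],z["d"];i=r.camera_info(n)
    P=cloud(i,d);x0,y0,x1,y1=win
    hsv=cv2.cvtColor(p,cv2.COLOR_RGB2HSV);
    m=np.zeros((480,640),bool);m[y0:y1,x0:x1]=1
    bench=m&(np.abs(P[...,2])<.008);print(n,"bench z",np.median(P[...,2][bench]))
    g=m&(hsv[...,0]>65)&(hsv[...,0]<90)&(hsv[...,1]>90)&(hsv[...,2]>50)&(P[...,2]>.006)&(P[...,2]<.026)
    g=cv2.morphologyEx(g.astype(np.uint8),cv2.MORPH_OPEN,np.ones((2,2)))>0
    v,u=np.nonzero(g);W=plane(i,np.stack([u,v],-1),.016)[:,:2].astype(np.float32)
    rc=cv2.minAreaRect(W);print("base",rc,len(W),np.round(cv2.boxPoints(rc),4).tolist(),"z",np.median(P[g][:,2]))
    s=m&(hsv[...,1]<60)&(P[...,2]>.040)&(P[...,2]<.052)
    v,u=np.nonzero(s);W=plane(i,np.stack([u,v],-1),.046)[:,:2].astype(np.float32)
    print("steel46",cv2.minAreaRect(W),len(W))
    c=cv2.resize(p[y0:y1,x0:x1],None,fx=2.9,fy=2.9,interpolation=2)[:,:,::-1];cv2.imwrite(f"pics/{n}c.png",c)
a=cv2.imread("pics/scenec.png");b=cv2.imread("pics/topc.png");H=max(len(a),len(b))
o=np.zeros((H,a.shape[1]+b.shape[1],3),np.uint8);o[:len(a),:a.shape[1]]=a;o[:len(b),a.shape[1]:]=b;cv2.imwrite("pics/crop1.png",o);print(o.shape)
E
```

```text
scene bench z -0.0007297301681237212
base ((0.6217979788780212, -0.026630528271198273), (0.3493730425834656, 0.1280321180820465), 9.36755084991455) 2177 [[0.4390000104904175, 0.008100000210106373], [0.45989999175071716, -0.11819999665021896], [0.8046000003814697, -0.061400000005960464], [0.7836999893188477, 0.06499999761581421]] z 0.015167249656939608
steel46 ((0.6415520906448364, -0.020270496606826782), (0.2779766023159027, 0.11581934988498688), 9.447335243225098) 2752
top bench z -0.0003790512031642823
base ((0.7043365240097046, 0.05266081541776657), (0.031059419736266136, 0.16970010101795197), 88.8236312866211) 100 [[0.6191999912261963, 0.03889999911189079], [0.7888000011444092, 0.03539999946951866], [0.7894999980926514, 0.06639999896287918], [0.6197999715805054, 0.06989999860525131]] z 0.016365532918543257
steel46 ((0.62871915102005, -0.054557450115680695), (0.2345653921365738, 0.18295986950397491), 8.817715644836426) 2214
(594, 652, 3)
```

View pics/crop1.png

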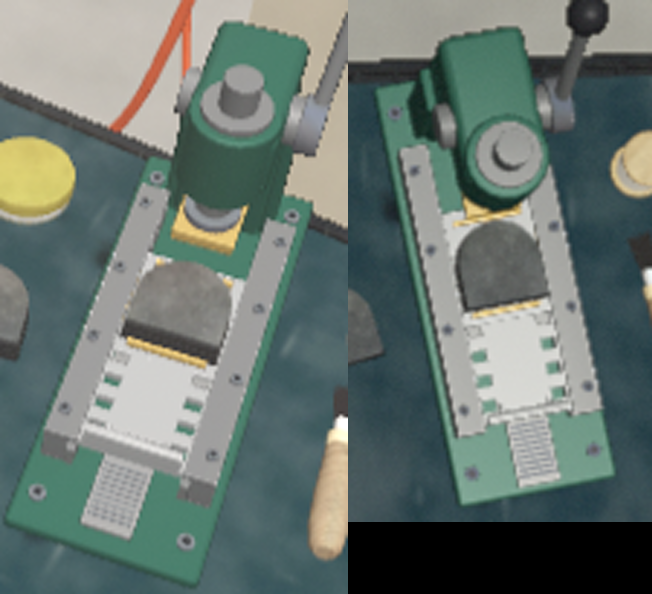

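The scene view gives the base as 349 x 128 mm, which matches the real size. That puts the press origin at about (0.622, -0.0265) with a yaw of 9.4°. The crop shows the lip, the ribbed plate and the clear approach. I'll move above the plate with the claw closing.

>>> servo_tool:
  dp:
    - [-28,-28,0]
    - [-28,-28,0]
    - [-28,-28,0]
    - [-28,-28,0]
    - [-28,-28,0]
    - [-28,-28,0]
    - [-28,-28,0]
    - [-28,-28,0]
    - [-28,-28,0]
    - [-28,-28,0]
  roll: [0,0,0,0,0,0,0,0,0,0]
  claw: [1,1,1,1,1,1,1,1,1,1]

```text
time_s: 0.93
eef_pos: [0.3915, 0.2081, 0.4044]
orientation: [-0.0, 0.197, 0.98, -0.0]
wrist_force: [0.7, 0.3, 0.0]
finger_gap: -0.0002
finger_force: 0.0
```

>>> servo_tool:
  dp:
    - [-28,-28,0]
    - [-28,-28,0]
    - [-28,-28,0]
    - [-28,-28,0]
    - [-28,-28,0]
    - [-26,-28,0]
    - [-20,-22,0]
    - [0,0,0]
  roll: [0,0,0,0,0,0,0,0]
  claw: [1,1,1,1,1,1,1,1]

```text
time_s: 1.6
eef_pos: [0.4914, -0.0414, 0.4045]
orientation: [0.001, 0.2, 0.98, -0.001]
wrist_force: [0.3, 0.6, 0.8]
finger_gap: -0.0001
finger_force: 0.0
```

>>> servo_tool:
  dp:
    - [0,0,0]
    - [0,0,0]
    - [0,0,0]
    - [0,0,0]
    - [0,0,0]
    - [0,0,0]
    - [0,0,0]
  roll: [-7,-7,-7,-7,-4,0,0]
  claw: [1,1,1,1,1,1,1]

```text
time_s: 2.18
eef_pos: [0.4894, -0.0367, 0.4044]
orientation: [-0.0, -0.08, 0.997, 0.0]
wrist_force: [-0.3, 0.0, -0.1]
finger_gap: -0.0001
finger_force: 0.0
```

```bash
python3 - <<'E'
from station import r
from h import *
i=r.camera_info("wrist");p,d=r.camera("wrist");cv2.imwrite("pics/w1.png",p[:,:,::-1]);np.savez("w1.npz",p=p,d=d,i=i)
print(i,r.observe()["eef_pos"])
# predicted press points in the wrist image
M,t,f,cx,cy=cam(i);a=np.radians(9.37)
for n,(x,y,z) in dict(padL=(-168,17,30),padR=(-168,-17,30),lipL=(-115,33,52),lipR=(-115,-33,52),cornL=(-175,65,16),cornR=(-175,-65,16)).items():
    x,y,z=x/1e3,y/1e3,z/1e3
    w=np.array([.622+x*np.cos(a)-y*np.sin(a),-.0265+x*np.sin(a)+y*np.cos(a),z]);c=(w-t)@M
    print(n,np.round([cx+f*c[0]/-c[2],cy-f*c[1]/-c[2]],1))
E
```

```text
{'fovy': 71.22862243203406, 'cx': 325.053388121928, 'cy': 243.13670111707862, 'xyz': array([ 0.42458395, -0.0480082 ,  0.37469779]), 'rotation': array([ 0.64255165, -0.08533397, -0.10095056,  0.75475458])} [ 0.48943    -0.03674104  0.40444747]
padL [330.8 183. ]
padR [297.4 183.1]
lipL [347.2 238.9]
lipR [280.9 239.1]
cornL [376.2 174.9]
cornR [252.6 175.3]
```

View pics/w1.png

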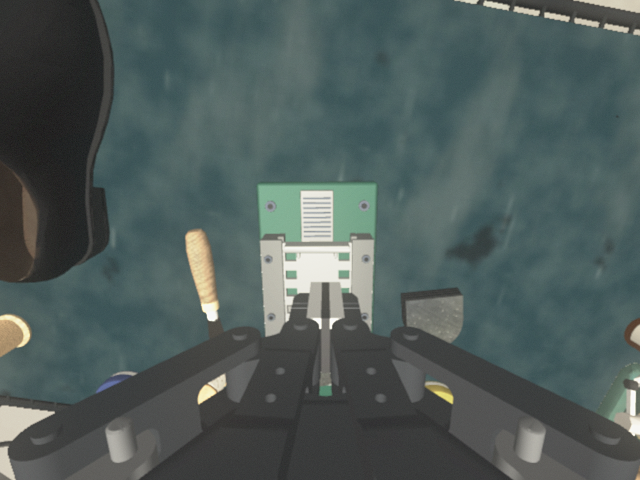

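The wrist picture shows the base's near corners at (258,184) and (377,183), the plate end at (302–333,191) and the lip near row 243. My prediction is about 8 px off at the near corners. I'll cross-check with depth and the top camera.

```bash
python3 - <<'E'
from station import r
from h import *
a=np.radians(9.37);pts=dict(padL=(-168,17,30),padR=(-168,-17,30),lipL=(-115,33,52),lipR=(-115,-33,52),cornL=(-175,65,16),cornR=(-175,-65,16),gL=(-120,35.5,46),gR=(-120,-35.5,46))
for n in("scene","top"):
    i=r.camera_info(n);M,t,f,cx,cy=cam(i);p=np.load(n+"0.npz")["p"];o=[]
    x0,y0,x1,y1=(370,270,450,355) if n=="scene" else (395,230,465,290)
    im=cv2.resize(p[y0:y1,x0:x1],None,fx=6,fy=6,interpolation=cv2.INTER_CUBIC)[:,:,::-1].copy()
    for k,(x,y,z) in pts.items():
        x,y,z=x/1e3,y/1e3,z/1e3
        w=np.array([.622+x*np.cos(a)-y*np.sin(a),-.0265+x*np.sin(a)+y*np.cos(a),z]);c=(w-t)@M
        u,v=cx+f*c[0]/-c[2],cy-f*c[1]/-c[2]
        cv2.drawMarker(im,(int((u-x0+.5)*6),int((v-y0+.5)*6)),(0,0,255),cv2.MARKER_CROSS,12,1)
    cv2.imwrite(f"pics/{n}m.png",im)
b=[cv2.imread(f"pics/{n}m.png") for n in("scene","top")]
H=max(map(len,b));b=[np.pad(x,((0,H-len(x)),(0,0),(0,0))) for x in b];o=np.hstack(b);o=cv2.resize(o,(min(800,o.shape[1]),int(o.shape[0]*min(1,800/o.shape[1]))));cv2.imwrite("pics/m.png",o);print(o.shape)
z=np.load("w1.npz",allow_pickle=True);i=z["i"].item();P=cloud(i,z["d"])
for k,(u,v) in dict(corL=(375,186),corR=(260,186),base=(350,200),pad0=(317,194),pad=(317,215),lip=(317,244),gl=(360,260),gr=(273,260),bench=(400,150),bench2=(450,100)).items(): print(k,np.round(P[v,u],4),round(float(z["d"][v,u]),4))
E
```

```text
(453, 800, 3)
corL [0.4502 0.0099 0.0174] 0.3539
corR [ 0.4695 -0.11    0.0175] 0.3537
base [ 0.469  -0.0135  0.0169] 0.3583
pad0 [ 0.4665 -0.0492  0.0316] 0.3419
pad [ 0.4882 -0.0459  0.0304] 0.3488
lip [ 0.5152 -0.0414  0.0449] 0.342
gl [0.5244 0.0048 0.0469] 0.3444
gr [ 0.5385 -0.0834  0.0472] 0.344
bench [0.4095 0.0314 0.0014] 0.3597
bench2 [0.3525 0.0717 0.0013] 0.3468
```

View pics/m.png

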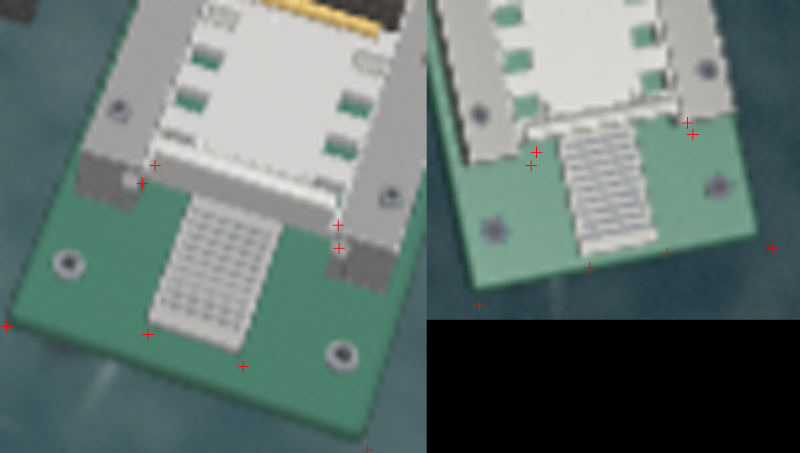

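The markers show that all three views put the press about 6 mm further along +x than my first fit, whose mask had edge contamination. I'll refit using the corner pixels picked by eye: top corners at (475,289) and (757,234) in the zoomed picture, scene corners at (10,318) and (362,438).

```bash
python3 - <<'E'
from station import r
from h import *
from scipy.optimize import least_squares
k=5.333
T=np.array([(475,289),(757,234),(583,256),(657,238)])
S=np.array([(10,318),(362,438),(150,319),(241,346)])
pick={"top":np.c_[395+(T[:,0]-426.7)/k-.5,230+T[:,1]/k-.5],"scene":np.c_[370+S[:,0]/k-.5,270+S[:,1]/k-.5],"wrist":np.array([(377,183.5),(258,184.5),(333,191),(302,191)])}
L=np.array([(-175,65,16),(-175,-65,16),(-168,17,30),(-168,-17,30)])/1e3
for n,uv in pick.items():
    i=np.load("w1.npz",allow_pickle=True)["i"].item() if n=="wrist" else r.camera_info(n)
    W=np.array([plane(i,u,l[2])[:2] for u,l in zip(uv,L)])
    def res(p):
        c,s=np.cos(p[2]),np.sin(p[2]);return (p[:2]+L[:,:2]@np.array([[c,s],[-s,c]])-W).ravel()
    o=least_squares(res,[.62,-.03,.16]);x,y,a=o.x
    print(n,"origin",np.round([x,y,np.degrees(a)],4),"res mm",np.round(o.fun*1e3,1).tolist(),
     "lip pt",np.round([x-.115*np.cos(a),y-.115*np.sin(a)],4),"W",np.round(W,4).tolist())
E
```

```text
top origin [ 0.6283 -0.022   9.6371] res mm [-0.9, 1.7, 0.1, -2.5, 1.0, 1.0, -0.2, -0.2] lip pt [ 0.5149 -0.0413] W [[0.4458, 0.0111], [0.4665, -0.1129], [0.4588, -0.0344], [0.4657, -0.0667]]
scene origin [ 0.6269 -0.0232  9.5801] res mm [1.0, 1.8, 1.9, -0.9, -1.0, 0.5, -2.0, -1.4] lip pt [ 0.5135 -0.0423] W [[0.4425, 0.01], [0.4633, -0.1155], [0.4594, -0.0349], [0.4661, -0.0665]]
wrist origin [ 0.6298 -0.0211  9.6412] res mm [-0.9, 2.0, -0.3, -2.0, 0.3, 1.1, 0.9, -1.1] lip pt [ 0.5165 -0.0403] W [[0.4474, 0.0117], [0.4685, -0.1125], [0.4611, -0.0335], [0.4661, -0.0648]]
```

>>> servo_tool:
  dp:
    - [-7.7,-8.7,0]
    - [0,0,36]
    - [0,0,36]
    - [0,0,36]
    - [0,0,36]
    - [0,0,34]
    - [0,0,0]
    - [0,0,0]
  roll: [-0.4,0,0,0,0,0,0,0]
  claw: [1,1,1,1,1,1,1,1]

```text
time_s: 2.9
eef_pos: [0.4979, -0.0445, 0.2252]
orientation: [-0.002, -0.084, 0.996, 0.001]
wrist_force: [0.6, 0.0, 0.3]
finger_gap: -0.0005
finger_force: 0.0
```

```bash
python3 - <<'E'
from station import r
import cv2,numpy as np
o=[]
p,_=r.camera("wrist");a=p[40:440,100:540]
p,_=r.camera("scene");b=cv2.resize(p[250:360,360:460],None,fx=3.6,fy=3.63)
o=np.hstack([a,b[:400]] if len(b)>=400 else [a,np.pad(b,((0,400-len(b)),(0,0),(0,0)))]);print(o.shape);cv2.imwrite("pics/n1.png",o[:,:,::-1]);print(r.observe()["eef_pos"],r.observe()["wrist_force"])
E
```

```text
(400, 800, 3)
[ 0.50021394 -0.04494777  0.22850136] [0.27359914 0.6390046  1.42526515]
```

View pics/n1.png

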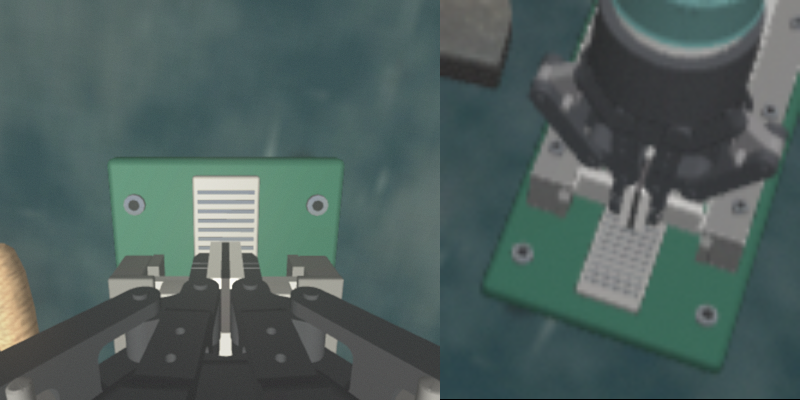

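The fingertips are centred over the plate (tip at x=225, plate centre at 226), just in front of the lip. I'll lower them gently.

>>> servo_tool:
  dp:
    - [0,0,8]
    - [0,0,8]
    - [0,0,4]
    - [0,0,0]
    - [0,0,0]
    - [0,0,0]
  roll: [0,0,0,0,0,0]
  claw: [1,1,1,1,1,1]

```text
time_s: 3.5
eef_pos: [0.4988, -0.0445, 0.2069]
orientation: [0.0, -0.084, 0.996, -0.0]
wrist_force: [0.4, -0.3, 0.4]
finger_gap: 0.0003
finger_force: 0.0
```

>>> servo_tool:
  dp:
    - [0,0,2]
    - [0,0,2]
    - [0,0,0]
    - [0,0,0]
  roll: [0,0,0,0]
  claw: [1,1,1,1]

```text
time_s: 3.83
eef_pos: [0.4991, -0.0445, 0.2032]
orientation: [0.0, -0.084, 0.996, -0.0]
wrist_force: [-0.5, 0.9, 4.1]
finger_gap: -0.0001
finger_force: 2.0
```

>>> servo_tool:
  dp:
    - [0,0,2]
    - [0,0,1]
    - [0,0,0]
    - [0,0,0]
  roll: [0,0,0,0]
  claw: [1,1,1,1]

```text
time_s: 4.17
eef_pos: [0.499, -0.0446, 0.2]
orientation: [0.0, -0.084, 0.996, -0.0]
wrist_force: [-0.8, -0.4, 5.8]
finger_gap: -0.0002
finger_force: 2.8
```

>>> servo_tool:
  dp:
    - [0,0,2]
    - [0,0,1.8]
    - [0,0,0]
    - [0,0,0]
    - [0,0,0]
  roll: [0,0,0,0,0]
  claw: [1,1,1,1,1]

```text
time_s: 4.58
eef_pos: [0.4991, -0.0446, 0.1965]
orientation: [0.0, -0.084, 0.996, -0.0]
wrist_force: [-1.3, 0.5, 6.9]
finger_gap: 0.0001
finger_force: 3.8
```

>>> servo_tool:
  dp:
    - [0,0,0.4]
    - [-2,0,0]
    - [-2,0,0]
    - [-2,0,0]
    - [-2,0,0]
    - [0,0,0]
    - [0,0,0]
  roll: [0,0,0,0,0,0,0]
  claw: [1,1,1,1,1,1,1]

```text
time_s: 5.17
eef_pos: [0.5048, -0.0432, 0.1951]
orientation: [-0.003, -0.084, 0.996, -0.0]
wrist_force: [-5.8, -1.5, 9.5]
finger_gap: 0.0001
finger_force: 4.3
```

>>> servo_tool:
  dp:
    - [-3,0,-0.6]
    - [-3,0,0]
    - [-3,0,0]
    - [-3,0,0]
    - [-3,0,0]
    - [0,0,0]
  roll: [0,0,0,0,0,0]
  claw: [1,1,1,1,1,1]

```text
time_s: 5.67
eef_pos: [0.5192, -0.0407, 0.1954]
orientation: [-0.004, -0.084, 0.996, -0.0]
wrist_force: [-6.5, -1.8, 7.5]
finger_gap: -0.0
finger_force: 4.7
```

>>> servo_tool:
  dp:
    - [-4,0,0]
    - [-4,0,0]
    - [-4,0,0]
    - [-4,0,0]
    - [0,0,0]
  roll: [0,0,0,0,0]
  claw: [1,1,1,1,1]

```text
time_s: 6.08
eef_pos: [0.5351, -0.038, 0.1954]
orientation: [-0.003, -0.084, 0.996, -0.0]
wrist_force: [-5.3, -1.0, 7.1]
finger_gap: 0.0
finger_force: 4.6
```

>>> servo_tool:
  dp:
    - [-4,0,0]
    - [-4,0,0]
    - [-4,0,0]
    - [-3,0,0]
    - [0,0,0]
  roll: [0,0,0,0,0]
  claw: [1,1,1,1,1]

```text
time_s: 6.5
eef_pos: [0.5499, -0.0355, 0.1954]
orientation: [-0.003, -0.084, 0.996, -0.0]
wrist_force: [-5.2, -0.9, 7.3]
finger_gap: -0.0
finger_force: 4.7
```

>>> servo_tool:
  dp:
    - [-3,0,0]
    - [-3,0,0]
    - [-2,0,0]
    - [-2,0,0]
    - [0,0,0]
  roll: [0,0,0,0,0]
  claw: [1,1,1,1,1]

```text
time_s: 6.92
eef_pos: [0.5595, -0.0339, 0.1953]
orientation: [-0.004, -0.084, 0.996, -0.0]
wrist_force: [-6.1, -0.9, 8.6]
finger_gap: 0.0002
finger_force: 4.8
```

>>> servo_tool:
  dp:
    - [-1.5,0,0]
    - [-1.5,0,0]
    - [0,0,0]
  roll: [0,0,0]
  claw: [1,1,1]

```text
time_s: 7.17
eef_pos: [0.5623, -0.0334, 0.1953]
orientation: [-0.004, -0.084, 0.996, -0.0]
wrist_force: [-6.8, -1.2, 7.6]
finger_gap: -0.0001
finger_force: 4.7
```

>>> servo_tool:
  dp:
    - [-1.5,0,0]
    - [-1,0,0]
    - [0,0,0]
  roll: [0,0,0]
  claw: [1,1,1]

```text
time_s: 7.42
eef_pos: [0.564, -0.033, 0.1953]
orientation: [-0.005, -0.084, 0.996, -0.001]
wrist_force: [-9.5, -1.8, 11.0]
finger_gap: -0.0003
finger_force: 7.5
```

>>> servo_tool:
  dp:
    - [-1,0,0]
    - [-1,0,0]
    - [0,0,0]
  roll: [0,0,0]
  claw: [1,1,1]

```text
time_s: 7.67
eef_pos: [0.5646, -0.0328, 0.1953]
orientation: [-0.007, -0.084, 0.996, -0.001]
wrist_force: [-13.3, -3.4, 14.9]
finger_gap: -0.0001
finger_force: 10.9
```

Force is rising and motion has stalled, so the tray should be at the end stop. One look before I release the plate.

```bash
python3 - <<'E'
from station import r
from h import *
P={}
p,_=r.camera("scene");b=cv2.resize(p[190:360,370:490],None,fx=3,fy=3);p,_=r.camera("top");a=cv2.resize(p[120:290,370:470],None,fx=3,fy=3)
cv2.imwrite("pics/n2.png",np.hstack([b,a])[:,:,::-1]);print(np.hstack([b,a]).shape)
i=r.camera_info("scene");M,t,f,cx,cy=cam(i);a=np.radians(9.6)
for s in(40,60):
  for y in(.033,-.033):
    x,z=-.115+s/1e3,.052
    w=np.array([.6285+x*np.cos(a)-y*np.sin(a),-.022+x*np.sin(a)+y*np.cos(a),z]);c=(w-t)@M
    print(s,y,np.round([(cx+f*c[0]/-c[2]-370)*3,(cy-f*c[1]/-c[2]-190)*3]))
E
```

```text
(510, 660, 3)
40 0.033 [103. 273.]
40 -0.033 [203. 305.]
60 0.033 [112. 250.]
60 -0.033 [211. 281.]
```

View pics/n2.png

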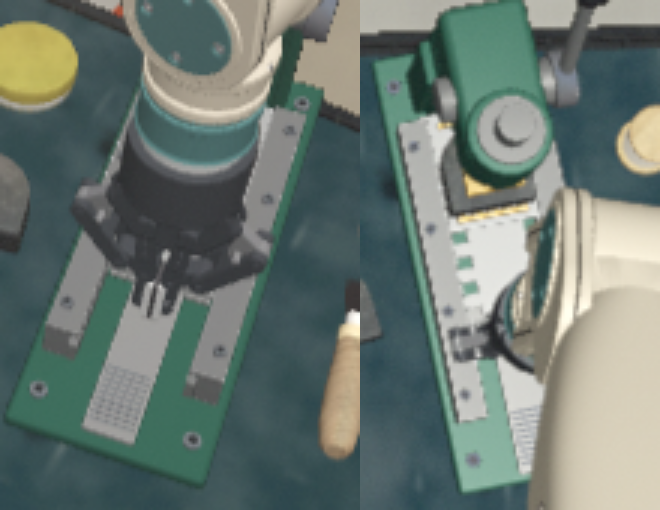

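The top picture shows the heel block under the ram (about (490,185)) and the lip hidden behind the fingers, deep between the guides. That fits a tray at home. Now I'll ease the load, raise the fingers so the plate springs up, then back off and lift.

>>> servo_tool:
  dp:
    - [1,0,0]
    - [0,0,-2]
    - [0,0,-2]
    - [0,0,-2]
    - [0,0,-2]
    - [0,0,-2]
    - [0,0,0]
  roll: [0,0,0,0,0,0,0]
  claw: [1,1,1,1,1,1,1]

```text
time_s: 8.35
eef_pos: [0.5643, -0.0329, 0.2038]
orientation: [-0.006, -0.084, 0.996, -0.0]
wrist_force: [-7.2, -2.7, 2.2]
finger_gap: 0.0001
finger_force: 4.0
```

>>> servo_tool:
  dp:
    - [0,0,-2]
    - [0,0,-2]
    - [2,0,0]
    - [4,0,0]
    - [4,0,0]
    - [0,0,0]
    - [0,0,0]
  roll: [0,0,0,0,0,0,0]
  claw: [1,1,1,1,1,1,1]

```text
time_s: 8.93
eef_pos: [0.5587, -0.0344, 0.2105]
orientation: [0.001, -0.084, 0.996, -0.0]
wrist_force: [-1.2, 0.0, -0.9]
finger_gap: 0.0003
finger_force: 0.0
```

>>> servo_tool:
  dp:
    - [0,0,-20]
    - [0,0,-30]
    - [0,0,-30]
    - [0,0,-30]
    - [40,0,-10]
    - [40,0,0]
    - [20,0,0]
    - [0,0,0]
    - [0,0,0]
  roll: [0,0,0,0,0,0,0,0,0]
  claw: [1,1,1,1,1,1,1,1,1]

```text
time_s: 9.68
eef_pos: [0.4593, -0.0512, 0.3307]
orientation: [0.001, -0.084, 0.996, -0.0]
wrist_force: [0.4, -0.2, -0.1]
finger_gap: -0.0002
finger_force: 0.0
```

```bash
python3 - <<'E'
from station import r
from h import *
p,_=r.camera("scene");b=cv2.resize(p[190:360,370:490],None,fx=3,fy=3);i=r.camera_info("wrist");p,d=r.camera("wrist");a=cv2.resize(p,(440,330));np.savez("w2.npz",p=p,d=d,i=i)
cv2.imwrite("pics/n3.png",np.hstack([b,np.pad(a,((0,180),(0,0),(0,0)))])[:,:,::-1]);s=r.observe();print(s["eef_pos"],s["wrist_force"],s["time_s"])
E
```

```text
[ 0.4608838  -0.0512944   0.33076966] [0.78127884 0.95446868 0.68405753] 9.7833
```

View pics/n3.png

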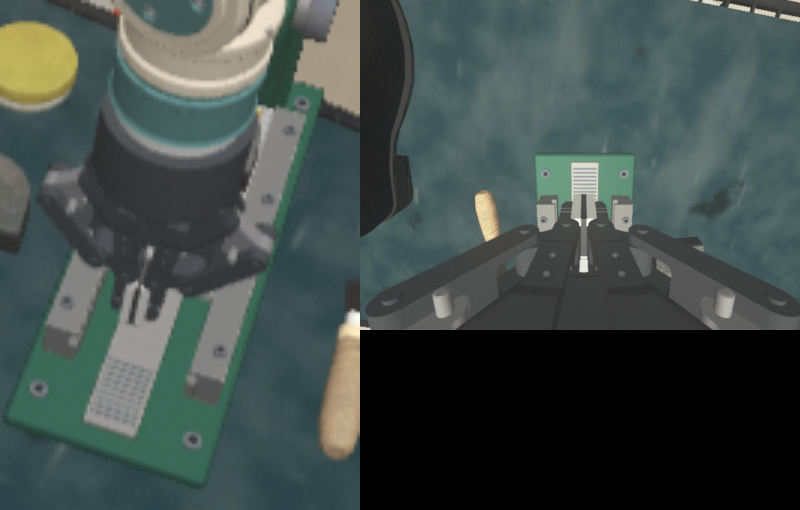

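The plate's far part is bare, but the hand still hides the lip. I'll move off to the left to check.

>>> servo_tool:
  dp:
    - [0,0,-30]
    - [0,35,-20]
    - [0,40,0]
    - [0,40,0]
    - [0,40,0]
    - [0,40,0]
    - [0,30,0]
    - [0,0,0]
    - [0,0,0]
  roll: [0,0,0,0,0,0,0,0,0]
  claw: [1,1,1,1,1,1,1,1,1]

```text
time_s: 10.53
eef_pos: [0.4228, 0.1727, 0.3803]
orientation: [0.0, -0.086, 0.996, -0.0]
wrist_force: [-0.5, 0.3, 1.0]
finger_gap: 0.0
finger_force: 0.0
```

```bash
python3 - <<'E'
from station import r
from h import *
s0=np.load("scene0.npz")["d"];i=r.camera_info("scene")
p,d=r.camera("scene");b=cv2.resize(p[190:360,370:490],None,fx=3,fy=3);q,_=r.camera("top");a=cv2.resize(q[120:290,370:470],None,fx=3,fy=3)
M,t,f,cx,cy=cam(i);an=np.radians(9.6);R2=np.array([[np.cos(an),-np.sin(an)],[np.sin(an),np.cos(an)]])
for s in(40,60):
  for y in(.033,-.033):
    w=np.r_[np.array([.6285,-.022])+R2@[-.115+s/1e3,y],.052];c=(w-t)@M
    q_=(int((cx+f*c[0]/-c[2]-370)*3),int((cy-f*c[1]/-c[2]-190)*3));cv2.drawMarker(b,q_,(255,0,0),cv2.MARKER_CROSS,8,1)
cv2.imwrite("pics/n4.png",np.hstack([b,a])[:,:,::-1])
for n,D in(("before",s0),("after",d)):
    P=cloud(i,D);L=(P[...,:2]-[.6285,-.022])@R2
    m=(abs(L[...,1])<.012)&(L[...,0]>-.163)&(L[...,0]<-.125);base=(abs(L[...,1])>.03)&(abs(L[...,1])<.055)&(L[...,0]>-.165)&(L[...,0]<-.13)
    print(n,"plate z",np.median(P[m][:,2]),m.sum(),"base z",np.median(P[base][:,2]))
s=r.observe();print(s["eef_pos"],s["wrist_force"],s["time_s"])
E
```

```text
before plate z 0.029924614683670747 228 base z 0.01616910329640997
after plate z 0.030040336384080712 228 base z 0.01603058787743583
[0.42284438 0.17094878 0.38013297] [-0.32793269 -0.44205567 -1.49899736] 10.6333
```

View pics/n4.png

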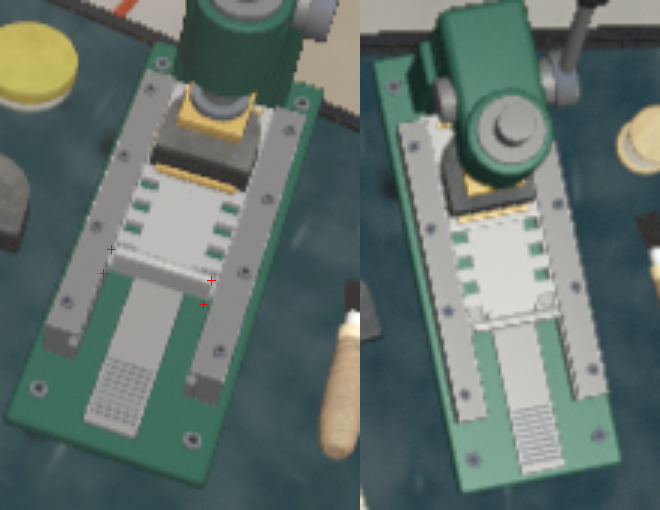

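The lip sits on the 60 mm markers, (112,250) and (211,281). The plate is back at its sprung-up height of 30.0 mm, the heel block is in its nest, and the arm is clear.

```bash
python3 -c "
from station import r
print(r.sign_off())"
```

```text
the job is handed in; nothing more can be done
None
```

The job is handed in: the tray is home under the press, with the lip on its 60 mm mark in the last picture. The stop plate is back up at 30.0 mm, the heel block lies in its nest, and the arm is clear. The sign-off call returned no verdict.

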